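# Rough-soled weight on the sloping desk, smooth one in the tray

## Robot

A 6-joint arm with a two-finger parallel gripper is mounted at the origin on the work surface. World frame = base frame: x ahead of the robot, y to its left, z up, the work surface at z = 0. Lengths are in m, angles in rad, forces in N, time in s.
With the tool pointing down it reaches from about 0.375 to 0.975 m from the base axis. Payload 3.8 kg.
Tool frame: the origin (TCP) lies at the very end of the fingers, on their centre line; the grasp point (between the pads) lies robot.tcp_to_grasp behind it (robot.tcp_to_grasp is the distance from the TCP to the grasp point, in m); y points along the fingers, x is the direction in which the jaws open and shut, and the axes are right-handed (so a half turn about y gives the same grasp; the last joint's range is limited). The gripper opens to 88 mm and grips with 3 to 60 N. Pads are 18 mm wide; open, the fingers measure 123 mm over their backs; the gripper's body (75 mm by 187 mm) begins 45 mm behind the grasp point.
Start: joints at [-1.196, 0.264, 1.604, -0, 1.274, -0.037], TCP at [0.27, -0.619, 0.239] pointing down, gripper open.
Joint ranges: [-2.63, 2.63], [-0.94, 2.18], [0.31, 2.57], [-1.31, 4.45], [0, 2.66], [-2.55, 2.55]. Speed limits (rad/s): [2.57, 2.57, 3.14, 3.14, 3.14, 3.14].

## Interface

Orientations are given as a 3x3 rotation matrix whose columns are the frame's x, y, z axes.
In Python, from workcell import robot gives the robot as it stands.
- The arm moves only by the shell command python3 -m pendant 'ROWS' [FORCE]. ROWS is JSON, a list of rows, each an object with "angular": the turn, a rotation vector about the tool's x, y, z in rad, a list of three; "travel": the shift along the tool's x, y, z in m, a list of three; "claw": the gripper's target within -1 to 1 (fully open at 1, half-way at 0, shut at -1). A call has exactly 5 rows; each row shifts and turns the commanded pose from where the row before left it, along the tool's axes as they then stand; what a row does not reach is not made up. A row lasts 1/12 s, in which the tool goes at most 41.7 mm and 7.16 degrees, less where a joint would pass 70% of its speed; a pose out of reach is approached as far as the arm can. A call with a gripper value outside its range is refused whole. The fingers move at their own pace and stop on an object; FORCE is the grip in N (left out, the last holds). Time passes only in rows, so rows that do not move let the fingers close, or fill a call up. It gives the time, the measured TCP pose, the force and the opening at its end, in the units of the state.
- robot.state(): the state, without advancing time (a new reading comes with each control period).
- robot.snapshot(name): name is "scene" or "top" or "wrist"; returns the picture (420x560x3 uint8, red, green, blue); there is no depth.
- robot.camera_model(name): a dict with "K" (3x3 intrinsics, pixels), "origin" and "orientation" of the camera in the world; the wrist camera has in their place "T_tool_cam" (4x4, takes a point from camera to tool coordinates, whose origin is the TCP and whose axes are the tool frame's). Camera axes: x right, y up, looking along -z (the intrinsics and any distortion apply to the point x, -y, -z); pixel columns grow to the right and rows downward; lengths in m; the calibration is good to about 2 mm. A picture is of the moment at which its call begins: read the wrist's pose just before it. camera_model takes no time and is no camera call.
- robot.job_done(): hands the job in, once; it reports no verdict.
The state is a dict: "time": time; "qpos": joint angles; "joint_vel": joint speeds; "effort": joint torques, N m; "position": TCP position; "tool_rot": TCP orientation; "contact_force": force on the tool from outside, world axes, zero at the start; "moment": the same for the moment, N m; "grip_width": opening from 0.0 (shut) to 1.0 (fully open).
Only numpy, scipy, OpenCV 4.12 (cv2) and the standard library are available. Lean on these libraries where they do the work, as an engineer would, in place of code of your own. Each camera call takes 0.05 s, during which the arm holds its last target.

## Task

Two paperweights that look alike lie on the bench: one has a rough, grippy sole, the other a smooth, slippery one. Drag each of them a good 5 cm along the bench to feel which is which, both of them before you put either away. Then set the rough one flat on the sloping desk, where it stays put (the smooth one would slide off), lay the smooth one flat in the steel tray, both with the sole down, and let go.

Things in the scene. Friction and masses are not known exactly. Their poses are not given: they have to be found in the camera images.
- weight_a: One of two weights that look exactly alike: dark wood filled with steel, 90 mm long (its x), 44 wide (its y), 34 high, about 0.8 kg, two thin pale stripes along the top. Origin: centre of its underside, z up. The lowest 4 mm are the black sole, 2 mm inside the edges. Its length points roughly away from the robot. The longer, flatter, paler wood offcut is neither of them.
- weight_b: The other weight: same looks, size, mass and axes, its centre 12 cm or more from weight_a's. One of the two has a rough sole (friction about 0.9 on the bench and the desk: some 7 N to push it along the bench), the other a smooth sole (about 0.1: under 1 N). Looks and places do not tell which; the drag does.
- desk_top: Grey sloping top of a small fixed drawing desk, 190 mm along the slope (its x, pointing uphill, roughly away from the robot) by 170 mm (its y). Origin: centre of its upper surface, about 42 mm above the bench; its z is square to the surface, which is tilted 15 degrees and slopes down towards the robot. No lip. On the left or right.
- tray: Fixed shallow open steel tray, 150 x 150 mm outside, walls 18 mm high and 4 mm thick, floor 4 mm thick. Origin under its centre at bench level. On the other side from the desk.
Mind the look-alikes: they are no part of the job. Of the things like the tray, leave any that is orange; of the rest the larger one is meant.

How it is judged:
On the way, in this order (a step that is already met when the one before it is completed fails the run):
1. one weight is dragged along the bench, more than 2 cm from its start (((distance of weight_a from where it was at the start of the episode above 0.02 m and height (world z) of weight_a below 0.003 m and angle between weight_a's own z axis and vertical below 0.17 rad and linear speed of weight_a above 0.005 m/s) or (distance of weight_b from where it was at the start of the episode above 0.02 m and height (world z) of weight_b below 0.003 m and angle between weight_b's own z axis and vertical below 0.17 rad and linear speed of weight_b above 0.005 m/s))), for 0.1 s.
2. the other weight is dragged too, more than 2 cm from its start, while the first still lies on the bench (distance of each of weight_a, weight_b from where it was at the start of the episode above 0.02 m and height (world z) of each of weight_a, weight_b below 0.003 m and angle between each of weight_a, weight_b's own z axis and vertical below 0.17 rad and linear speed of any of weight_a, weight_b above 0.005 m/s), for 0.1 s.
At the end, for the whole second after the job is handed in: One weight (only the rough one can) rests without sliding flat on the sloping desk top, its centre within about 7 cm of the top's centre either way; the other rests flat on the floor of the tray, wholly inside it. Both sole down, within about 6 degrees of the surface they lie on (((x of weight_a in the frame of desk_top between -0.075 and 0.075 m and y of weight_a in the frame of desk_top between -0.07 and 0.07 m and z of weight_a in the frame of desk_top between -0.006 and 0.006 m and angle between the z axis of weight_a and the z axis of desk_top, either way round below 0.12 rad and angle between weight_a's own z axis and vertical below 0.6 rad and horizontal distance between weight_b and tray below 0.075 m and height (world z) of weight_b between 0.002 and 0.008 m and angle between weight_b's own z axis and vertical below 0.1 rad) or (x of weight_b in the frame of desk_top between -0.075 and 0.075 m and y of weight_b in the frame of desk_top between -0.07 and 0.07 m and z of weight_b in the frame of desk_top between -0.006 and 0.006 m and angle between the z axis of weight_b and the z axis of desk_top, either way round below 0.12 rad and angle between weight_b's own z axis and vertical below 0.6 rad and horizontal distance between weight_a and tray below 0.075 m and height (world z) of weight_a between 0.002 and 0.008 m and angle between weight_a's own z axis and vertical below 0.1 rad)) and linear speed of each of weight_a, weight_b below 0.01 m/s); the robot touches nothing.
It also fails if it takes over 67 s, if anything falls off the work surface, if the arm or the gripper's body presses on something with over 40 N, if the wrist force passes 120 N, or if a joint passes its speed limit or range.

## Working session

There is one attempt and no reset: what is moved stays moved. The work goes in short steps, Python scripts to look and compute and a shell command to move; the robot and the scene stay as the last step left them, time stands still between calls to the robot, and variables do not carry over. Pictures are saved under pics/ and viewed, and the job is handed in when it is done.

```bash
ls; mkdir -p pics; python3 - <<'E'
from workcell import robot
import cv2,numpy as np
s=robot.state();print({k:np.round(v,3).tolist() for k,v in s.items()}, robot.tcp_to_grasp)
for n in ["scene","top"]:
    im=robot.snapshot(n);cv2.imwrite(f"pics/{n}0.png",im[:,:,::-1])
    m=robot.camera_model(n);print(n,m)
print(robot.camera_model("wrist"))
E
```

```text
pics
{'time': 0.0, 'qpos': [-1.196, 0.265, 1.605, -0.0, 1.274, -0.037], 'joint_vel': [-0.0, 0.0, -0.001, 0.0, 0.0, 0.0], 'effort': [-0.0, -50.21, -35.688, 0.073, 0.029, -0.0], 'position': [0.27, -0.618, 0.237], 'tool_rot': [[0.4, -0.001, 0.916], [-0.916, 0.002, 0.4], [-0.002, -1.0, 0.0]], 'contact_force': [0.213, 0.23, -0.273], 'moment': [-0.023, -0.014, -0.009], 'grip_width': 1.003} 0.0187
scene {'K': array([[436.19179801,   0.        , 284.57550767],
       [  0.        , 436.19179801, 208.95133744],
       [  0.        ,   0.        ,   1.        ]]), 'origin': array([ 0.95581502, -0.52263316,  1.08541249]), 'orientation': array([[ 0.72313689, -0.57988879,  0.37523598],
       [ 0.69070192,  0.60556079, -0.39525561],
       [ 0.0019761 ,  0.54500012,  0.83843364]])}
top {'K': array([[382.23518999,   0.        , 271.30018583],
       [  0.        , 382.23518999, 211.10676605],
       [  0.        ,   0.        ,   1.        ]]), 'origin': array([ 0.34122332, -0.03463899,  0.93161562]), 'orientation': array([[-0.01997524,  0.98456384, -0.17388222],
       [-0.99977054, -0.02101613, -0.00414686],
       [-0.00773718,  0.17375948,  0.98475773]])}
{'K': array([[363.11735259,   0.        , 279.57521931],
       [  0.        , 363.11735259, 209.48724022],
       [  0.        ,   0.        ,   1.        ]]), 'T_tool_cam': array([[ 9.99999147e-01, -3.78947412e-05, -1.30526450e-03,
         1.72539173e-03],
       [-1.22536385e-03,  3.18199191e-01, -9.48023087e-01,
        -1.46139002e-01],
       [ 4.51259197e-04,  9.48023878e-01,  3.18198873e-01,
         8.45108792e-02],
       [ 0.00000000e+00,  0.00000000e+00,  0.00000000e+00,
         1.00000000e+00]])}
```

View pics/scene0.png

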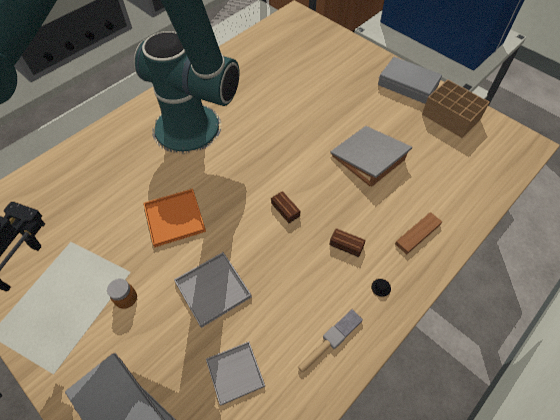

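View pics/top0.png

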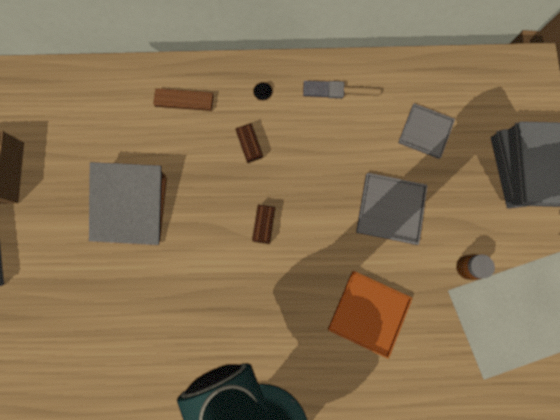

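Candidates: 
- **Weights:** striped dark blocks at top-view (263,224) and (249,143). Not the offcut at (184,99) or the trowel-like tool at (340,89).
- **Tray:** large grey at (392,208). Not the small grey at (427,131) or the orange at (370,313).
- **Desk:** grey top at (126,203). Not the grey block at (540,165).

Next I'll measure these and check them in one close crop.

```bash
cat > h.py <<'E'
import numpy as np,cv2
from workcell import robot
def ray(n,uv,m=None):
    m=m or robot.camera_model(n)
    K=m["K"];d=np.array([(uv[0]-K[0,2])/K[0,0],-(uv[1]-K[1,2])/K[1,1],-1.])
    R=np.array(m["orientation"]);return np.array(m["origin"]),R@d
def onz(n,uv,z,m=None):
    o,d=ray(n,uv,m);return o+d*(z-o[2])/d[2]
def onplane(n,uv,p,nrm):
    o,d=ray(n,uv);return o+d*((p-o)@nrm)/(d@nrm)
def tri(u1,u2,n1="top",n2="scene"):
    o1,d1=ray(n1,u1);o2,d2=ray(n2,u2)
    t=np.linalg.lstsq(np.c_[d1,-d2],o2-o1,rcond=None)[0]
    a,b=o1+d1*t[0],o2+d2*t[1];return (a+b)/2,np.linalg.norm(a-b)
def proj(n,p):
    m=robot.camera_model(n);c=np.array(m["orientation"]).T@(np.array(p)-m["origin"]);K=m["K"]
    return K[0,0]*c[0]/-c[2]+K[0,2],K[1,1]*-c[1]/-c[2]+K[1,2]
E
python3 - <<'E'
from h import *
im=cv2.imread("pics/top0.png");sc=cv2.imread("pics/scene0.png")
def quad(im,box,lo,hi,mode='v'):
    x0,y0,x1,y1=box
    hsv=cv2.cvtColor(im,cv2.COLOR_BGR2HSV)[y0:y1,x0:x1]
    m=cv2.inRange(hsv,lo,hi);m=cv2.morphologyEx(m,cv2.MORPH_CLOSE,np.ones((5,5)));m=cv2.morphologyEx(m,cv2.MORPH_OPEN,np.ones((3,3)))
    c=max(cv2.findContours(m,cv2.RETR_EXTERNAL,cv2.CHAIN_APPROX_NONE)[0],key=cv2.contourArea)
    r=cv2.minAreaRect(c);return cv2.boxPoints(r)+[x0,y0],cv2.contourArea(c)
for nm,b,lo,hi,z in [("near",(240,195,290,255),(0,0,0),(179,255,75),.034),("far",(225,112,275,172),(0,0,0),(179,255,75),.034),("tray",(345,160,440,255),(0,0,0),(179,75,255),.018),("desk",(75,150,180,255),(0,0,0),(179,75,255),.042)]:
    q,a=quad(im,b,lo,hi);P=np.array([onz("top",p,z) for p in q])
    print(nm,a,q.round(1).tolist(),"\n",P.round(4)[:,:2].tolist(),"c",P.mean(0).round(4),"edges",[round(float(np.linalg.norm(P[i]-P[(i+1)%4])),3) for i in range(4)])
    cv2.polylines(im,[np.int32(q)],1,(0,255,0),1)
a=cv2.resize(im[50:260,70:450],None,fx=2,fy=2,interpolation=cv2.INTER_CUBIC)
cv2.imwrite("pics/c1.png",a)
b=cv2.resize(sc[110:340,150:460],None,fx=2.5,fy=2.5,interpolation=cv2.INTER_CUBIC)
cv2.imwrite("pics/c2.png",b)
E
```

```text
near 564.0 [[252.8, 240.5], [258.0, 204.1], [274.8, 206.5], [269.6, 242.9]] 
 [[0.4303, 0.0141], [0.5173, 0.0007], [0.5106, -0.0394], [0.4238, -0.0253]] c [ 0.4705 -0.0125  0.034 ] edges [0.088, 0.041, 0.088, 0.04]
far 525.0 [[235.8, 128.5], [251.5, 123.1], [263.1, 156.6], [247.4, 162.0]] 
 [[0.7096, 0.0531], [0.723, 0.0139], [0.6356, -0.0136], [0.6226, 0.0251]] c [0.6727 0.0196 0.034 ] edges [0.042, 0.092, 0.041, 0.091]
tray 3724.5 [[354.2, 232.0], [366.2, 171.8], [430.1, 184.6], [418.0, 244.8]] 
 [[0.4473, -0.2287], [0.5959, -0.2669], [0.5601, -0.4209], [0.4136, -0.3788]] c [ 0.5042 -0.3238  0.018 ] edges [0.153, 0.158, 0.153, 0.154]
desk 5532.5 [[86.6, 241.9], [89.4, 161.8], [161.7, 164.4], [158.8, 244.5]] 
 [[0.4345, 0.4026], [0.6292, 0.4081], [0.6187, 0.2322], [0.4249, 0.2331]] c [0.5268 0.319  0.042 ] edges [0.195, 0.176, 0.194, 0.17]
```

View pics/c1.png

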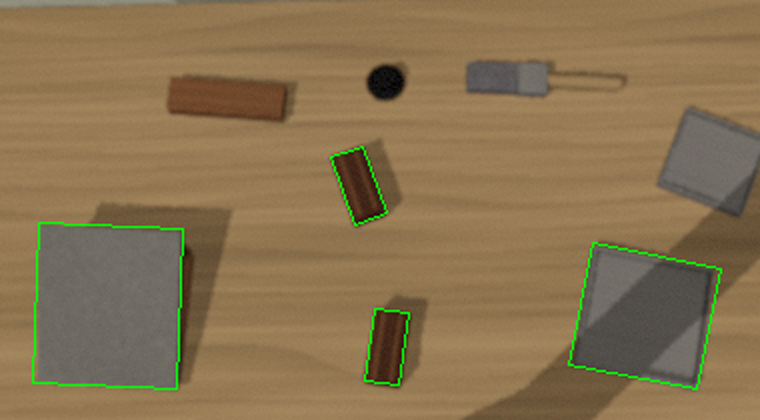

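View pics/c2.png

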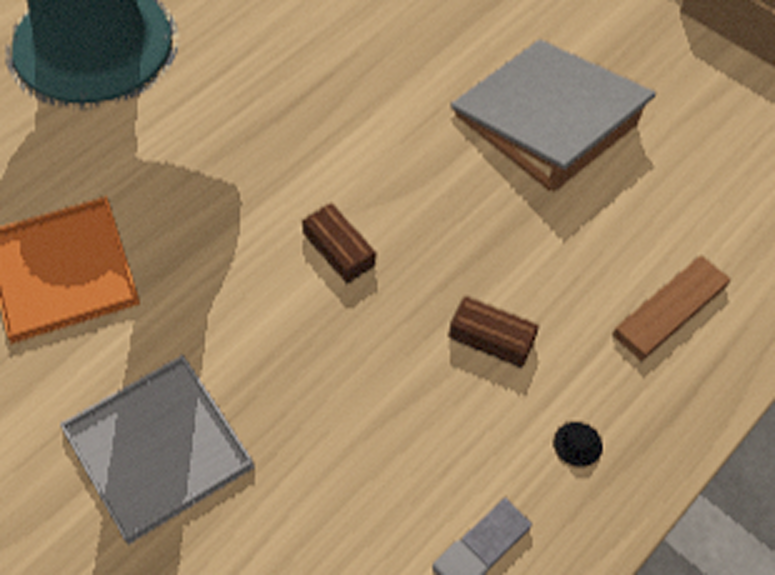

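The crop confirms the two striped blocks, the big grey tray and the desk, and their sizes agree. First I'll turn the tool to match the near weight.

```bash
cat >> h.py <<'E'
def rel(target,yaw=None):
    s=robot.state();R=np.array(s["tool_rot"]);p=np.array(s["position"])
    psi=np.degrees(np.arctan2(R[1,0],R[0,0]))
    print("t",round(s["time"],2),"p",p.round(4),"psi",psi.round(1),"F",np.round(s["contact_force"],2),"w",round(float(s["grip_width"]),3),"down",R[:,1].round(3))
    print("tool delta",(R.T@(np.array(target)-p)).round(4), "turn y" if yaw is not None else "", None if yaw is None else round(np.radians(psi-yaw),3))
E
python3 -m pendant '[{"angular":[0,0.114,0],"travel":[0,0,0],"claw":0.3},{"angular":[0,0.114,0],"travel":[0,0,0],"claw":0.3},{"angular":[0,0.114,0],"travel":[0,0,0],"claw":0.3},{"angular":[0,0.114,0],"travel":[0,0,0],"claw":0.3},{"angular":[0,0.114,0],"travel":[0,0,0],"claw":0.3}]' 20
python3 - <<'E'
from h import *
rel([.4705,-.0125,.13],-99)
print(robot.state()["qpos"])
# desk plane
q=[[86.6,241.9],[89.4,161.8],[161.7,164.4],[158.8,244.5]]
P0=np.array([.53,.32,.042]);n=np.array([-np.sin(np.radians(15)),0,np.cos(np.radians(15))])
P=np.array([onplane("top",u,P0,n) for u in q]);
for _ in range(5):
    c=P.mean(0);P0=np.array([c[0],c[1],.042]);P=np.array([onplane("top",u,P0,n) for u in q])
print(P.round(4),P.mean(0),[np.linalg.norm(P[i]-P[(i+1)%4]).round(4) for i in range(4)])
# check in the scene view
for p in P: print(np.round(proj("scene",p),1))
E
```

```text
time: 0.52
position: [0.27, -0.6182, 0.2379]
tool_rot: [[-0.163, -0.0, 0.987], [-0.987, 0.001, -0.163], [-0.001, -1.0, -0.001]]
contact_force: [0.0, 0.2, 0.5]
grip_width: 0.663
t 0.52 p [ 0.27   -0.6182  0.2379] psi -99.4 F [0.   0.2  0.51] w 0.663 down [-0.     0.001 -1.   ]
tool delta [-0.6302  0.1086  0.0991] turn y -0.007
[-1.19591975e+00  2.64451184e-01  1.60479182e+00  1.63865905e-05
  1.27371299e+00  5.38721287e-01]
[[0.4368 0.414  0.0186]
 [0.6209 0.3953 0.0679]
 [0.6115 0.2251 0.0654]
 [0.4273 0.2409 0.016 ]] [0.5241108  0.31882027 0.042     ] [np.float64(0.1914), np.float64(0.1705), np.float64(0.1914), np.float64(0.1734)]
[365.1 123.3]
[411.3 145.4]
[375. 176.]
[329.2 150.8]
```

```bash

python3 -m pendant '[{"angular":[0,0,0],"travel":[-0.0315,0.0054,0.005],"claw":0.3},{"angular":[0,0,0],"travel":[-0.0315,0.0054,0.005],"claw":0.3},{"angular":[0,0,0],"travel":[-0.0315,0.0054,0.005],"claw":0.3},{"angular":[0,0,0],"travel":[-0.0315,0.0054,0.005],"claw":0.3},{"angular":[0,0,0],"travel":[-0.0315,0.0054,0.005],"claw":0.3}]'
python3 -m pendant '[{"angular":[0,0,0],"travel":[-0.0315,0.0054,0.005],"claw":0.3},{"angular":[0,0,0],"travel":[-0.0315,0.0054,0.005],"claw":0.3},{"angular":[0,0,0],"travel":[-0.0315,0.0054,0.005],"claw":0.3},{"angular":[0,0,0],"travel":[-0.0315,0.0054,0.005],"claw":0.3},{"angular":[0,0,0],"travel":[-0.0315,0.0054,0.005],"claw":0.3}]'
python3 -m pendant '[{"angular":[0,0,0],"travel":[-0.0315,0.0054,0.005],"claw":0.3},{"angular":[0,0,0],"travel":[-0.0315,0.0054,0.005],"claw":0.3},{"angular":[0,0,0],"travel":[-0.0315,0.0054,0.005],"claw":0.3},{"angular":[0,0,0],"travel":[-0.0315,0.0054,0.005],"claw":0.3},{"angular":[0,0,0],"travel":[-0.0315,0.0054,0.005],"claw":0.3}]'
python3 -m pendant '[{"angular":[0,0,0],"travel":[-0.0315,0.0054,0.005],"claw":0.3},{"angular":[0,0,0],"travel":[-0.0315,0.0054,0.005],"claw":0.3},{"angular":[0,0,0],"travel":[-0.0315,0.0054,0.005],"claw":0.3},{"angular":[0,0,0],"travel":[-0.0315,0.0054,0.005],"claw":0.3},{"angular":[0,0,0],"travel":[-0.0315,0.0054,0.005],"claw":0.3}]'
python3 - <<'E'
from h import *
rel([.4705,-.0125,.008],-99);print(robot.state()["qpos"])
s=robot.state();im=robot.snapshot("wrist");cv2.imwrite("pics/w1.png",im[:,:,::-1])
E
```

```text
time: 0.93
position: [0.3196, -0.4653, 0.2108]
tool_rot: [[-0.158, -0.0, 0.987], [-0.987, 0.001, -0.158], [-0.001, -1.0, -0.001]]
contact_force: [0.9, 0.0, -0.1]
grip_width: 0.649
time: 1.35
position: [0.3691, -0.3136, 0.184]
tool_rot: [[-0.158, -0.0, 0.987], [-0.987, 0.001, -0.158], [-0.0, -1.0, -0.0]]
contact_force: [-0.2, 0.6, -0.6]
grip_width: 0.649
time: 1.77
position: [0.4185, -0.1621, 0.1572]
tool_rot: [[-0.158, -0.0, 0.987], [-0.987, 0.0, -0.158], [-0.0, -1.0, -0.0]]
contact_force: [-0.4, -0.7, -0.1]
grip_width: 0.65
time: 2.18
position: [0.468, -0.0106, 0.1302]
tool_rot: [[-0.157, -0.0, 0.988], [-0.988, -0.0, -0.157], [0.0, -1.0, -0.0]]
contact_force: [1.3, -0.2, -0.2]
grip_width: 0.652
t 2.18 p [ 0.468  -0.0106  0.1302] psi -99.1 F [ 1.27 -0.15 -0.16] w 0.652 down [-0. -0. -1.]
tool delta [0.0015 0.1222 0.0028] turn y -0.001
[-7.57372261e-02 -3.30045784e-02  2.14530897e+00 -3.80737592e-05
  1.02960861e+00  1.65318608e+00]
```

View pics/w1.png

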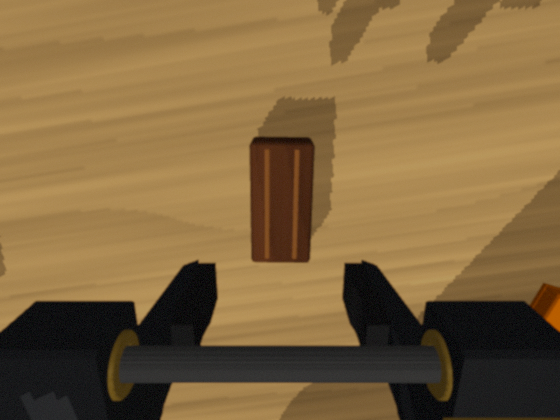

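The wrist view shows the striped weight at columns 250–312, upright and midway between the fingers (215 and 345). I'll descend and grip it lightly.

```bash

python3 -m pendant '[{"angular":[0,0,0],"travel":[0,0.03,0.001],"claw":0.3},{"angular":[0,0,0],"travel":[0,0.03,0.001],"claw":0.3},{"angular":[0,0,0],"travel":[0,0.03,0.001],"claw":0.3},{"angular":[0,0,0],"travel":[0,0.022,0],"claw":0.3},{"angular":[0,0,0],"travel":[0,0.01,0],"claw":0.3}]'
python3 -m pendant '[{"angular":[0,0,0],"travel":[0,0,0],"claw":-0.5},{"angular":[0,0,0],"travel":[0,0,0],"claw":-0.5},{"angular":[0,0,0],"travel":[0,0,0],"claw":-0.5},{"angular":[0,0,0],"travel":[0,0,0],"claw":-0.5},{"angular":[0,0,0],"travel":[0,0,0],"claw":-0.5}]' 12

```

```text
time: 2.65
position: [0.468, -0.0125, 0.0054]
tool_rot: [[-0.157, -0.006, 0.988], [-0.988, 0.0, -0.157], [0.001, -1.0, -0.006]]
contact_force: [-0.5, -0.9, -0.7]
grip_width: 0.653
time: 3.07
position: [0.471, -0.0127, 0.0092]
tool_rot: [[-0.158, 0.0, 0.987], [-0.987, -0.0, -0.158], [-0.0, -1.0, 0.0]]
contact_force: [0.4, -0.2, -5.7]
grip_width: 0.497
```

The arm was still settling (z 5 to 9 mm) as the fingers closed, so the fingers now carry 5.7 N of the weight. I'll release and re-grip so that the bench carries it.

```bash

python3 -m pendant '[{"angular":[0,0,0],"travel":[0,0,0],"claw":0.2},{"angular":[0,0,0],"travel":[0,0,0],"claw":0.2},{"angular":[0,0,0],"travel":[0,0,0],"claw":0.2},{"angular":[0,0,0],"travel":[0,0,0],"claw":0.2},{"angular":[0,0,0],"travel":[0,0,0],"claw":0.2}]'
python3 -m pendant '[{"angular":[0,0,0],"travel":[0,0,0],"claw":-0.5},{"angular":[0,0,0],"travel":[0,0,0],"claw":-0.5},{"angular":[0,0,0],"travel":[0,0,0],"claw":-0.5},{"angular":[0,0,0],"travel":[0,0,0],"claw":-0.5},{"angular":[0,0,0],"travel":[0,0,0],"claw":-0.5}]' 12

```

```text
time: 3.48
position: [0.4718, -0.0127, 0.0093]
tool_rot: [[-0.158, 0.001, 0.988], [-0.988, -0.0, -0.158], [-0.0, -1.0, 0.001]]
contact_force: [-0.7, 0.9, 0.4]
grip_width: 0.597
time: 3.9
position: [0.4714, -0.0127, 0.0089]
tool_rot: [[-0.158, 0.0, 0.988], [-0.988, -0.0, -0.158], [0.0, -1.0, 0.0]]
contact_force: [0.2, -0.1, 3.4]
grip_width: 0.497
```

```bash

for i in 1; do
python3 -m pendant '[{"angular":[0,0,0],"travel":[0.006,0,0],"claw":-0.5},{"angular":[0,0,0],"travel":[0.006,0,0],"claw":-0.5},{"angular":[0,0,0],"travel":[0.006,0,0],"claw":-0.5},{"angular":[0,0,0],"travel":[0.006,0,0],"claw":-0.5},{"angular":[0,0,0],"travel":[0.006,0,0],"claw":-0.5}]'
python3 -m pendant '[{"angular":[0,0,0],"travel":[0.006,0,0],"claw":-0.5},{"angular":[0,0,0],"travel":[0.006,0,0],"claw":-0.5},{"angular":[0,0,0],"travel":[0.006,0,0],"claw":-0.5},{"angular":[0,0,0],"travel":[0.006,0,0],"claw":-0.5},{"angular":[0,0,0],"travel":[0.006,0,0],"claw":-0.5}]'
python3 -m pendant '[{"angular":[0,0,0],"travel":[0.003,0,0],"claw":-0.5},{"angular":[0,0,0],"travel":[0.003,0,0],"claw":-0.5},{"angular":[0,0,0],"travel":[0.003,0,0],"claw":-0.5},{"angular":[0,0,0],"travel":[0.003,0,0],"claw":-0.5},{"angular":[0,0,0],"travel":[0.003,0,0],"claw":-0.5}]'
done
```

```text
time: 4.32
position: [0.4666, -0.0429, 0.0089]
tool_rot: [[-0.158, 0.001, 0.987], [-0.987, 0.0, -0.158], [-0.0, -1.0, 0.0]]
contact_force: [-0.3, 1.6, 3.6]
grip_width: 0.496
time: 4.73
position: [0.4618, -0.0726, 0.0089]
tool_rot: [[-0.158, 0.0, 0.987], [-0.987, 0.0, -0.158], [-0.0, -1.0, 0.0]]
contact_force: [-0.4, 3.9, 5.2]
grip_width: 0.498
time: 5.15
position: [0.4594, -0.0872, 0.0089]
tool_rot: [[-0.158, 0.0, 0.987], [-0.987, 0.0, -0.158], [-0.0, -1.0, 0.0]]
contact_force: [0.8, 2.5, 4.9]
grip_width: 0.499
```

This reads about 2.7 N ±1 sideways, well below the rough value of about 11 N at this load, so it's probably the smooth one. I'll compare it with the other. Release, rise and turn for the far weight.

```bash

python3 -m pendant '[{"angular":[0,0,0],"travel":[0,0,0],"claw":0.3},{"angular":[0,0,0],"travel":[0,0,0],"claw":0.3},{"angular":[0,0,0],"travel":[0,0,0],"claw":0.3},{"angular":[0,0,0],"travel":[0,-0.03,0],"claw":0.3},{"angular":[0,0,0],"travel":[0,-0.03,0],"claw":0.3}]'
python3 -m pendant '[{"angular":[0,-0.093,0],"travel":[0,-0.012,0],"claw":0.3},{"angular":[0,-0.093,0],"travel":[0,-0.012,0],"claw":0.3},{"angular":[0,-0.093,0],"travel":[0,-0.012,0],"claw":0.3},{"angular":[0,-0.093,0],"travel":[0,-0.012,0],"claw":0.3},{"angular":[0,-0.093,0],"travel":[0,-0.012,0],"claw":0.3}]'
python3 - <<'E'
from h import *
rel([.6727,.0196,.13],-72.4)
E
```

```text
time: 5.57
position: [0.4561, -0.0862, 0.0667]
tool_rot: [[-0.157, -0.007, 0.988], [-0.988, 0.001, -0.157], [-0.0, -1.0, -0.007]]
contact_force: [0.5, 0.6, -0.2]
grip_width: 0.656
time: 5.98
position: [0.4586, -0.0867, 0.1287]
tool_rot: [[0.307, -0.001, 0.952], [-0.952, -0.0, 0.307], [-0.0, -1.0, -0.001]]
contact_force: [0.3, -0.1, 0.5]
grip_width: 0.651
t 5.98 p [ 0.4586 -0.0867  0.1287] psi -72.1 F [ 0.25 -0.13  0.51] w 0.651 down [-0.001 -0.    -1.   ]
tool delta [-0.0355 -0.0015  0.2364] turn y 0.005
```

```bash

python3 -m pendant '[{"angular":[0,0.005,0],"travel":[-0.0035,0,0.0237],"claw":0.3},{"angular":[0,0,0],"travel":[-0.0035,0,0.0237],"claw":0.3},{"angular":[0,0,0],"travel":[-0.0035,0,0.0237],"claw":0.3},{"angular":[0,0,0],"travel":[-0.0035,0,0.0237],"claw":0.3},{"angular":[0,0,0],"travel":[-0.0035,0,0.0237],"claw":0.3}]'
python3 -m pendant '[{"angular":[0,0,0],"travel":[-0.0035,0,0.0237],"claw":0.3},{"angular":[0,0,0],"travel":[-0.0035,0,0.0237],"claw":0.3},{"angular":[0,0,0],"travel":[-0.0035,0,0.0237],"claw":0.3},{"angular":[0,0,0],"travel":[-0.0035,0,0.0237],"claw":0.3},{"angular":[0,0,0],"travel":[-0.0035,0,0.0237],"claw":0.3}]'
python3 - <<'E'
from h import *
rel([.6727,.0196,.009],-72.4)
im=robot.snapshot("wrist");cv2.imwrite("pics/w2.png",im[:,:,::-1])
E
```

```text
time: 6.4
position: [0.5675, -0.0342, 0.128]
tool_rot: [[0.297, -0.001, 0.955], [-0.955, -0.0, 0.297], [-0.0, -1.0, -0.001]]
contact_force: [0.4, 0.8, -0.2]
grip_width: 0.65
time: 6.82
position: [0.6754, 0.0177, 0.1276]
tool_rot: [[0.298, -0.002, 0.955], [-0.955, -0.0, 0.298], [-0.0, -1.0, -0.002]]
contact_force: [-0.9, -0.1, 0.0]
grip_width: 0.651
t 6.82 p [0.6754 0.0177 0.1276] psi -72.7 F [-0.94 -0.08  0.03] w 0.651 down [-0.002 -0.    -1.   ]
tool delta [-0.0026  0.1186 -0.0018] turn y -0.005
```

View pics/w2.png

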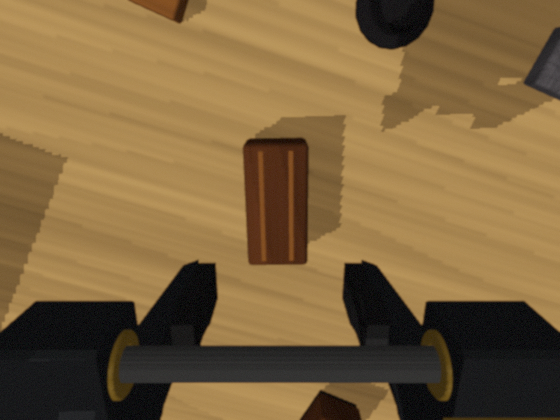

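The second weight is centred at about column 277, with both stripes visible. I'll descend, let the arm settle, then grip.

```bash

python3 -m pendant '[{"angular":[0,-0.004,0],"travel":[-0.0025,0.03,0],"claw":0.3},{"angular":[0,0,0],"travel":[0,0.03,0],"claw":0.3},{"angular":[0,0,0],"travel":[0,0.03,0],"claw":0.3},{"angular":[0,0,0],"travel":[0,0.018,0],"claw":0.3},{"angular":[0,0,0],"travel":[0,0.01,0],"claw":0.3}]'
python3 -m pendant '[{"angular":[0,0,0],"travel":[0,0,0],"claw":0.2},{"angular":[0,0,0],"travel":[0,0,0],"claw":0.2},{"angular":[0,0,0],"travel":[0,0,0],"claw":0.2},{"angular":[0,0,0],"travel":[0,0,0],"claw":0.2},{"angular":[0,0,0],"travel":[0,0,0],"claw":0.2}]'
python3 -m pendant '[{"angular":[0,0,0],"travel":[0,0,0],"claw":-0.5},{"angular":[0,0,0],"travel":[0,0,0],"claw":-0.5},{"angular":[0,0,0],"travel":[0,0,0],"claw":-0.5},{"angular":[0,0,0],"travel":[0,0,0],"claw":-0.5},{"angular":[0,0,0],"travel":[0,0,0],"claw":-0.5}]' 12

```

```text
time: 7.28
position: [0.6709, 0.0195, 0.0062]
tool_rot: [[0.301, -0.007, 0.953], [-0.953, -0.0, 0.301], [-0.002, -1.0, -0.007]]
contact_force: [0.3, 0.7, -1.1]
grip_width: 0.652
time: 7.7
position: [0.6759, 0.0196, 0.0128]
tool_rot: [[0.301, 0.003, 0.954], [-0.954, -0.0, 0.301], [0.001, -1.0, 0.003]]
contact_force: [0.5, 0.5, -0.1]
grip_width: 0.605
time: 8.12
position: [0.6751, 0.0199, 0.012]
tool_rot: [[0.301, 0.001, 0.954], [-0.954, 0.0, 0.301], [0.0, -1.0, 0.001]]
contact_force: [-1.2, 0.5, 5.4]
grip_width: 0.499
```

```bash

python3 -m pendant '[{"angular":[0,0,0],"travel":[-0.006,0,0],"claw":-0.5},{"angular":[0,0,0],"travel":[-0.006,0,0],"claw":-0.5},{"angular":[0,0,0],"travel":[-0.006,0,0],"claw":-0.5},{"angular":[0,0,0],"travel":[-0.006,0,0],"claw":-0.5},{"angular":[0,0,0],"travel":[-0.006,0,0],"claw":-0.5}]'
python3 -m pendant '[{"angular":[0,0,0],"travel":[-0.006,0,0],"claw":-0.5},{"angular":[0,0,0],"travel":[-0.006,0,0],"claw":-0.5},{"angular":[0,0,0],"travel":[-0.006,0,0],"claw":-0.5},{"angular":[0,0,0],"travel":[-0.006,0,0],"claw":-0.5},{"angular":[0,0,0],"travel":[-0.006,0,0],"claw":-0.5}]'
python3 -m pendant '[{"angular":[0,0,0],"travel":[-0.003,0,0],"claw":-0.5},{"angular":[0,0,0],"travel":[-0.003,0,0],"claw":-0.5},{"angular":[0,0,0],"travel":[-0.003,0,0],"claw":-0.5},{"angular":[0,0,0],"travel":[-0.003,0,0],"claw":-0.5},{"angular":[0,0,0],"travel":[-0.003,0,0],"claw":-0.5}]'
```

```text
time: 8.53
position: [0.6676, 0.0459, 0.012]
tool_rot: [[0.302, 0.005, 0.953], [-0.953, -0.003, 0.302], [0.005, -1.0, 0.003]]
contact_force: [3.2, -8.0, 3.1]
grip_width: 0.497
time: 8.95
position: [0.6585, 0.0745, 0.012]
tool_rot: [[0.302, 0.004, 0.953], [-0.953, -0.003, 0.302], [0.005, -1.0, 0.003]]
contact_force: [2.2, -9.1, 2.9]
grip_width: 0.497
time: 9.37
position: [0.6541, 0.0887, 0.012]
tool_rot: [[0.302, 0.004, 0.953], [-0.953, -0.003, 0.302], [0.005, -1.0, 0.003]]
contact_force: [3.5, -8.5, 2.5]
grip_width: 0.495
```

The far weight drags at about 9 N against about 2.7 N, so it's the rough one and the near one is smooth. I'll grip the rough one firmly, lift it and turn it.

```bash

python3 -m pendant '[{"angular":[0,0,0],"travel":[0,0,0],"claw":-0.5},{"angular":[0,0,0],"travel":[0,0,0],"claw":-0.5},{"angular":[0,0,0],"travel":[0,-0.01,0],"claw":-0.5},{"angular":[0,0,0],"travel":[0,-0.025,0],"claw":-0.5},{"angular":[0,0,0],"travel":[0,-0.025,0],"claw":-0.5}]' 40
python3 -m pendant '[{"angular":[0,0.08,0],"travel":[0,-0.02,0],"claw":-0.5},{"angular":[0,0.08,0],"travel":[0,-0.02,0],"claw":-0.5},{"angular":[0,0.08,0],"travel":[0,-0.02,0],"claw":-0.5},{"angular":[0,0.08,0],"travel":[0,-0.02,0],"claw":-0.5},{"angular":[0,0.08,0],"travel":[0,-0.02,0],"claw":-0.5}]'
python3 - <<'E'
from h import *
rel([.5,.32,.17],-95.4)
E
```

```text
time: 9.78
position: [0.6473, 0.0908, 0.0667]
tool_rot: [[0.301, -0.01, 0.954], [-0.954, -0.001, 0.301], [-0.002, -1.0, -0.01]]
contact_force: [0.5, -0.0, -8.8]
grip_width: 0.494
time: 10.2
position: [0.6492, 0.0912, 0.1686]
tool_rot: [[-0.098, -0.006, 0.995], [-0.995, -0.0, -0.098], [0.001, -1.0, -0.006]]
contact_force: [0.9, 1.0, -8.3]
grip_width: 0.496
t 10.2 p [0.6492 0.0912 0.1686] psi -95.6 F [ 0.88  1.03 -8.28] w 0.496 down [-0.006 -0.    -1.   ]
tool delta [-0.2131 -0.0006 -0.1709] turn y -0.004
```

```bash

python3 -m pendant '[{"angular":[0,0,0],"travel":[-0.0213,0,-0.0171],"claw":-0.5},{"angular":[0,0,0],"travel":[-0.0213,0,-0.0171],"claw":-0.5},{"angular":[0,0,0],"travel":[-0.0213,0,-0.0171],"claw":-0.5},{"angular":[0,0,0],"travel":[-0.0213,0,-0.0171],"claw":-0.5},{"angular":[0,0,0],"travel":[-0.0213,0,-0.0171],"claw":-0.5}]'
python3 -m pendant '[{"angular":[0,0,0],"travel":[-0.0213,0,-0.0171],"claw":-0.5},{"angular":[0,0,0],"travel":[-0.0213,0,-0.0171],"claw":-0.5},{"angular":[0,0,0],"travel":[-0.0213,0,-0.0171],"claw":-0.5},{"angular":[0,0,0],"travel":[-0.0213,0,-0.0171],"claw":-0.5},{"angular":[0,0,0],"travel":[-0.0213,0,-0.0171],"claw":-0.5}]'
python3 -m pendant '[{"angular":[0.0524,0,0],"travel":[0,0,0],"claw":-0.5},{"angular":[0.0524,0,0],"travel":[0,0,0],"claw":-0.5},{"angular":[0.0524,0,0],"travel":[0,0,0],"claw":-0.5},{"angular":[0.0524,0,0],"travel":[0,0,0],"claw":-0.5},{"angular":[0.0524,0,0],"travel":[0,0,0],"claw":-0.5}]'
python3 - <<'E'
from h import *
n=np.array([-.258,.024,.966])
rel(np.array([.524,.318,.042])+.06*n,-95.4)
print(robot.state()["qpos"])
im=robot.snapshot("wrist");cv2.imwrite("pics/w3.png",im[:,:,::-1])
im=robot.snapshot("top");cv2.imwrite("pics/t3.png",im[:,:,::-1])
E
```

```text
time: 10.62
position: [0.5735, 0.2055, 0.1679]
tool_rot: [[-0.095, -0.006, 0.996], [-0.996, -0.001, -0.095], [0.002, -1.0, -0.005]]
contact_force: [0.5, 0.5, -8.2]
grip_width: 0.491
time: 11.03
position: [0.4985, 0.3193, 0.168]
tool_rot: [[-0.094, -0.005, 0.996], [-0.996, -0.003, -0.094], [0.003, -1.0, -0.005]]
contact_force: [0.0, -0.2, -7.3]
grip_width: 0.497
time: 11.45
position: [0.4989, 0.3181, 0.1677]
tool_rot: [[-0.094, 0.255, 0.962], [-0.996, -0.027, -0.09], [0.003, -0.967, 0.256]]
contact_force: [-0.0, -1.1, -9.5]
grip_width: 0.495
t 11.45 p [0.4989 0.3181 0.1677] psi -95.4 F [-0.01 -1.13 -9.47] w 0.495 down [ 0.255 -0.027 -0.967]
tool delta [-0.0025  0.0679 -0.0083] turn y -0.0
[ 0.62384961  0.0514014   2.00696708 -0.22004402  0.90032525  2.40988682]
```

View pics/w3.png

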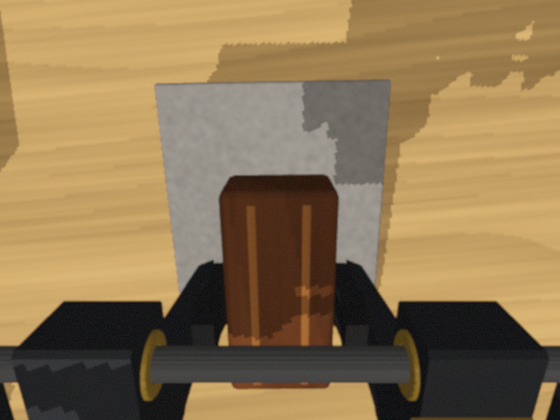

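View pics/t3.png

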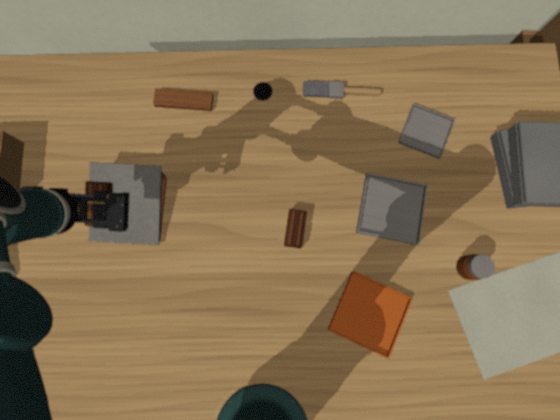

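The weight is squarely aligned with the desk top: the desk's far edge spans 155–390 at row 82 and the weight is centred at 279. In the top view the smooth weight is at (295,228). I'll descend along the desk normal.

```bash

python3 -m pendant '[{"angular":[0,0,0],"travel":[-0.0025,0.025,-0.004],"claw":-0.5},{"angular":[0,0,0],"travel":[0,0.025,-0.004],"claw":-0.5},{"angular":[0,0,0],"travel":[0,0.025,0],"claw":-0.5},{"angular":[0,0,0],"travel":[0,0.02,0],"claw":-0.5},{"angular":[0,0,0],"travel":[0,0.008,0],"claw":-0.5}]'
python3 -m pendant '[{"angular":[0,0,0],"travel":[0,0.002,0],"claw":-0.5},{"angular":[0,0,0],"travel":[0,0.002,0],"claw":-0.5},{"angular":[0,0,0],"travel":[0,0.001,0],"claw":-0.5},{"angular":[0,0,0],"travel":[0,0,0],"claw":-0.5},{"angular":[0,0,0],"travel":[0,0,0],"claw":-0.5}]'
python3 - <<'E'
from h import *
n=np.array([-.258,.024,.966])
rel(np.array([.524,.318,.042])+.012*n,-95.4)
E
```

```text
time: 11.97
position: [0.5178, 0.3174, 0.0639]
tool_rot: [[-0.095, 0.249, 0.964], [-0.995, -0.03, -0.091], [0.006, -0.968, 0.251]]
contact_force: [-0.0, -0.7, -9.0]
grip_width: 0.498
time: 12.38
position: [0.5228, 0.3206, 0.0659]
tool_rot: [[-0.094, 0.26, 0.961], [-0.996, -0.023, -0.091], [-0.002, -0.965, 0.261]]
contact_force: [-0.7, 0.8, -9.2]
grip_width: 0.494
t 12.38 p [0.5228 0.3206 0.0659] psi -95.4 F [-0.68  0.83 -9.24] w 0.494 down [ 0.26  -0.023 -0.965]
tool delta [ 0.0024  0.0114 -0.0048] turn y 0.0
```

```bash

python3 -m pendant '[{"angular":[0,0,0],"travel":[0,0.002,-0.002],"claw":-0.5},{"angular":[0,0,0],"travel":[0,0.002,-0.002],"claw":-0.5},{"angular":[0,0,0],"travel":[0,0.002,0],"claw":-0.5},{"angular":[0,0,0],"travel":[0,0.002,0],"claw":-0.5},{"angular":[0,0,0],"travel":[0,0,0],"claw":-0.5}]'
python3 -m pendant '[{"angular":[0,0,0],"travel":[0,0.001,0],"claw":-0.5},{"angular":[0,0,0],"travel":[0,0.001,0],"claw":-0.5},{"angular":[0,0,0],"travel":[0,0,0],"claw":-0.5},{"angular":[0,0,0],"travel":[0,0,0],"claw":-0.5},{"angular":[0,0,0],"travel":[0,0,0],"claw":-0.5}]'

```

```text
time: 12.8
position: [0.5198, 0.3198, 0.0549]
tool_rot: [[-0.094, 0.257, 0.962], [-0.996, -0.025, -0.091], [0.001, -0.966, 0.258]]
contact_force: [0.2, -0.3, -9.4]
grip_width: 0.493
time: 13.22
position: [0.5208, 0.32, 0.0536]
tool_rot: [[-0.094, 0.258, 0.962], [-0.996, -0.024, -0.091], [0.0, -0.966, 0.259]]
contact_force: [0.5, -0.0, -8.7]
grip_width: 0.495
```

No contact yet, so I'll go on in small steps.

```bash

python3 -m pendant '[{"angular":[0,0,0],"travel":[0,0.001,0],"claw":-0.5},{"angular":[0,0,0],"travel":[0,0.001,0],"claw":-0.5},{"angular":[0,0,0],"travel":[0,0,0],"claw":-0.5},{"angular":[0,0,0],"travel":[0,0,0],"claw":-0.5},{"angular":[0,0,0],"travel":[0,0,0],"claw":-0.5}]'

```

```text
time: 13.63
position: [0.5209, 0.32, 0.0534]
tool_rot: [[-0.095, 0.258, 0.962], [-0.996, -0.025, -0.091], [0.0, -0.966, 0.259]]
contact_force: [-9.4, -2.4, 4.2]
grip_width: 0.496
```

It touches, at the expected height. I'll back off 0.5 mm, open a little and retreat along the normal.

```bash

python3 -m pendant '[{"angular":[0,0,0],"travel":[0,-0.0005,0],"claw":-0.5},{"angular":[0,0,0],"travel":[0,0,0],"claw":-0.5},{"angular":[0,0,0],"travel":[0,0,0],"claw":0.3},{"angular":[0,0,0],"travel":[0,0,0],"claw":0.3},{"angular":[0,0,0],"travel":[0,0,0],"claw":0.3}]'
python3 -m pendant '[{"angular":[0,0,0],"travel":[0,0,0],"claw":0.3},{"angular":[0,0,0],"travel":[0,-0.02,0],"claw":0.3},{"angular":[0,0,0],"travel":[0,-0.03,0],"claw":0.3},{"angular":[0,0,0],"travel":[0,-0.03,0],"claw":0.3},{"angular":[0,0,0],"travel":[0,-0.03,0],"claw":0.3}]'
python3 - <<'E'
from h import *
rel([.4594,-.0872,.16],-99)
im=robot.snapshot("wrist");cv2.imwrite("pics/w4.png",im[:,:,::-1])
E
```

```text
time: 14.05
position: [0.5231, 0.3212, 0.0542]
tool_rot: [[-0.094, 0.262, 0.961], [-0.996, -0.022, -0.091], [-0.003, -0.965, 0.263]]
contact_force: [-0.1, 0.3, 0.1]
grip_width: 0.647
time: 14.47
position: [0.4927, 0.3226, 0.1597]
tool_rot: [[-0.094, 0.258, 0.962], [-0.996, -0.024, -0.091], [-0.0, -0.966, 0.259]]
contact_force: [0.3, 0.9, 0.2]
grip_width: 0.652
t 14.47 p [0.4927 0.3226 0.1597] psi -95.4 F [0.34 0.87 0.2 ] w 0.652 down [ 0.258 -0.024 -0.966]
tool delta [0.4112 0.001  0.0053] turn y 0.063
```

View pics/w4.png

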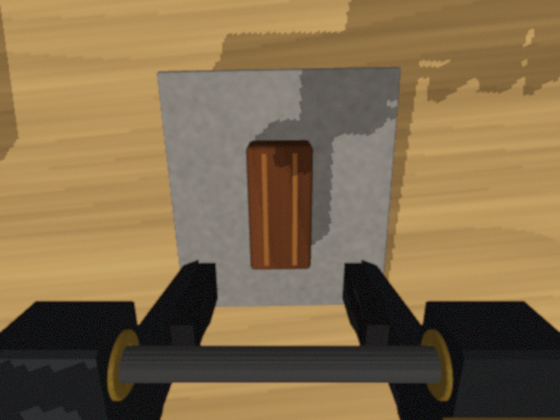

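The rough weight rests centrally on the desk (columns 247–312, rows 140–268) and stays put. Next I'll locate the smooth one from the last top picture and level the tool.

```bash

python3 -m pendant '[{"angular":[-0.0524,0,0],"travel":[0,0,0],"claw":0.3},{"angular":[-0.0524,0,0],"travel":[0,0,0],"claw":0.3},{"angular":[-0.0524,0,0],"travel":[0,0,0],"claw":0.3},{"angular":[-0.0524,0,0],"travel":[0,0,0],"claw":0.3},{"angular":[-0.0524,0.063,0],"travel":[0,0,0],"claw":0.3}]'
python3 - <<'E'
from h import *
im=cv2.imread("pics/t3.png");x0,y0,x1,y1=270,198,325,258
m=cv2.inRange(cv2.cvtColor(im,cv2.COLOR_BGR2HSV)[y0:y1,x0:x1],(0,0,0),(179,255,75));m=cv2.morphologyEx(m,cv2.MORPH_CLOSE,np.ones((5,5)));m=cv2.morphologyEx(m,cv2.MORPH_OPEN,np.ones((3,3)))
c=max(cv2.findContours(m,cv2.RETR_EXTERNAL,cv2.CHAIN_APPROX_NONE)[0],key=cv2.contourArea)
P=np.array([onz("top",p,.034) for p in cv2.boxPoints(cv2.minAreaRect(c))+[x0,y0]])
e=[P[(i+1)%4]-P[i] for i in range(4)];L=max(e,key=np.linalg.norm)
ctr=P.mean(0);print(ctr.round(4),[np.linalg.norm(v).round(3) for v in e],np.degrees(np.arctan2(L[1],L[0])))
rel([ctr[0],ctr[1],.13],-99)
E
```

```text
time: 14.93
position: [0.4936, 0.3231, 0.1592]
tool_rot: [[-0.157, -0.0, 0.988], [-0.988, 0.003, -0.157], [-0.003, -1.0, -0.001]]
contact_force: [-0.3, 0.4, 0.4]
grip_width: 0.651
[ 0.4588 -0.0876  0.034 ] [np.float64(0.087), np.float64(0.039), np.float64(0.087), np.float64(0.038)] -9.620812297151861
t 14.93 p [0.4936 0.3231 0.1592] psi -99.0 F [-0.31  0.36  0.4 ] w 0.651 down [-0.     0.003 -1.   ]
tool delta [0.4111 0.028  0.03  ] turn y -0.0
```

```bash

python3 -m pendant '[{"angular":[0,0,0],"travel":[0.0274,0,0.002],"claw":0.3},{"angular":[0,0,0],"travel":[0.0274,0,0.002],"claw":0.3},{"angular":[0,0,0],"travel":[0.0274,0,0.002],"claw":0.3},{"angular":[0,0,0],"travel":[0.0274,0,0.002],"claw":0.3},{"angular":[0,0,0],"travel":[0.0274,0,0.002],"claw":0.3}]'
python3 -m pendant '[{"angular":[0,0,0],"travel":[0.0274,0.002,0.002],"claw":0.3},{"angular":[0,0,0],"travel":[0.0274,0.002,0.002],"claw":0.3},{"angular":[0,0,0],"travel":[0.0274,0.002,0.002],"claw":0.3},{"angular":[0,0,0],"travel":[0.0274,0.002,0.002],"claw":0.3},{"angular":[0,0,0],"travel":[0.0274,0.002,0.002],"claw":0.3}]'
python3 -m pendant '[{"angular":[0,0,0],"travel":[0.0274,0.004,0.002],"claw":0.3},{"angular":[0,0,0],"travel":[0.0274,0.004,0.002],"claw":0.3},{"angular":[0,0,0],"travel":[0.0274,0.004,0.002],"claw":0.3},{"angular":[0,0,0],"travel":[0.0274,0.004,0.002],"claw":0.3},{"angular":[0,0,0],"travel":[0.0274,0.004,0.002],"claw":0.3}]'
python3 - <<'E'
from h import *
rel([.459,-.0874,.01],-99.3)
im=robot.snapshot("wrist");cv2.imwrite("pics/w5.png",im[:,:,::-1])
E
```

```text
time: 15.35
position: [0.4817, 0.1847, 0.1584]
tool_rot: [[-0.156, 0.002, 0.988], [-0.988, 0.002, -0.156], [-0.002, -1.0, 0.001]]
contact_force: [-0.9, 1.1, 0.5]
grip_width: 0.649
time: 15.77
position: [0.4701, 0.0475, 0.1484]
tool_rot: [[-0.156, 0.002, 0.988], [-0.988, 0.001, -0.156], [-0.002, -1.0, 0.002]]
contact_force: [0.5, -1.2, 0.3]
grip_width: 0.65
time: 16.18
position: [0.4585, -0.0896, 0.1281]
tool_rot: [[-0.157, 0.002, 0.988], [-0.988, 0.001, -0.157], [-0.001, -1.0, 0.002]]
contact_force: [0.4, -0.5, -0.0]
grip_width: 0.652
t 16.18 p [ 0.4585 -0.0896  0.1281] psi -99.0 F [ 0.43 -0.53 -0.  ] w 0.652 down [ 0.002  0.001 -1.   ]
tool delta [-2.100e-03  1.181e-01 -1.000e-04] turn y 0.005
```

View pics/w5.png

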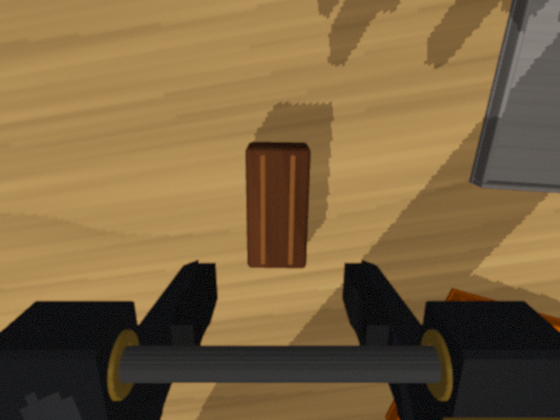

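```bash

python3 -m pendant '[{"angular":[0,0,0],"travel":[-0.002,0.03,0],"claw":0.3},{"angular":[0,0,0],"travel":[0,0.03,0],"claw":0.3},{"angular":[0,0,0],"travel":[0,0.028,0],"claw":0.3},{"angular":[0,0,0],"travel":[0,0.018,0],"claw":0.3},{"angular":[0,0,0],"travel":[0,0.01,0],"claw":0.3}]'
python3 -m pendant '[{"angular":[0,0,0],"travel":[0,0,0],"claw":0.3},{"angular":[0,0,0],"travel":[0,0,0],"claw":0.3},{"angular":[0,0,0],"travel":[0,0,0],"claw":0.3},{"angular":[0,0,0],"travel":[0,0,0],"claw":0.3},{"angular":[0,0,0],"travel":[0,0,0],"claw":0.3}]'
python3 -m pendant '[{"angular":[0,0,0],"travel":[0,0,0],"claw":-0.5},{"angular":[0,0,0],"travel":[0,0,0],"claw":-0.5},{"angular":[0,0,0],"travel":[0,0,0],"claw":-0.5},{"angular":[0,0,0],"travel":[0,0,0],"claw":-0.5},{"angular":[0,0,0],"travel":[0,0,0],"claw":-0.5}]' 40
python3 -m pendant '[{"angular":[0,0,0],"travel":[0,-0.01,0],"claw":-0.5},{"angular":[0,0,0],"travel":[0,-0.02,0],"claw":-0.5},{"angular":[0,0,0],"travel":[0,-0.03,0],"claw":-0.5},{"angular":[0,0,0],"travel":[0,-0.03,0],"claw":-0.5},{"angular":[0,0,0],"travel":[0,-0.02,0],"claw":-0.5}]'
python3 - <<'E'
from h import *
rel([.504,-.324,.12],-104.4)
E
```

```text
time: 16.65
position: [0.457, -0.0855, 0.0095]
tool_rot: [[-0.157, -0.003, 0.988], [-0.988, 0.002, -0.157], [-0.002, -1.0, -0.003]]
contact_force: [-0.7, 0.1, 0.0]
grip_width: 0.649
time: 17.07
position: [0.4598, -0.0861, 0.0132]
tool_rot: [[-0.156, 0.003, 0.988], [-0.988, 0.001, -0.156], [-0.001, -1.0, 0.003]]
contact_force: [-0.5, 0.6, -0.2]
grip_width: 0.651
time: 17.48
position: [0.4591, -0.0861, 0.0125]
tool_rot: [[-0.156, 0.001, 0.988], [-0.988, 0.001, -0.156], [-0.001, -1.0, 0.001]]
contact_force: [-1.6, -1.2, 5.9]
grip_width: 0.496
time: 17.9
position: [0.4574, -0.0855, 0.1227]
tool_rot: [[-0.157, -0.001, 0.988], [-0.988, 0.002, -0.157], [-0.002, -1.0, -0.001]]
contact_force: [1.4, -0.2, -8.0]
grip_width: 0.496
t 17.9 p [ 0.4574 -0.0855  0.1227] psi -99.0 F [ 1.4  -0.18 -8.04] w 0.496 down [-0.001  0.002 -1.   ]
tool delta [0.2282 0.0021 0.0834] turn y 0.094
```

```bash

python3 -m pendant '[{"angular":[0,0,0],"travel":[0.0228,0,0.0083],"claw":-0.5},{"angular":[0,0,0],"travel":[0.0228,0,0.0083],"claw":-0.5},{"angular":[0,0,0],"travel":[0.0228,0,0.0083],"claw":-0.5},{"angular":[0,0,0],"travel":[0.0228,0,0.0083],"claw":-0.5},{"angular":[0,0,0],"travel":[0.0228,0,0.0083],"claw":-0.5}]'
python3 -m pendant '[{"angular":[0,0,0],"travel":[0.0228,0,0.0083],"claw":-0.5},{"angular":[0,0,0],"travel":[0.0228,0,0.0083],"claw":-0.5},{"angular":[0,0,0],"travel":[0.0228,0,0.0083],"claw":-0.5},{"angular":[0,0,0],"travel":[0.0228,0,0.0083],"claw":-0.5},{"angular":[0,0.094,0],"travel":[0.0228,0,0.0083],"claw":-0.5}]'
python3 - <<'E'
from h import *
rel([.504,-.324,.0165],-104.4)
im=robot.snapshot("wrist");cv2.imwrite("pics/w6.png",im[:,:,::-1])
E
```

```text
time: 18.32
position: [0.4795, -0.2048, 0.1198]
tool_rot: [[-0.156, -0.004, 0.988], [-0.988, 0.004, -0.156], [-0.003, -1.0, -0.004]]
contact_force: [0.5, -0.9, -8.9]
grip_width: 0.497
time: 18.73
position: [0.5028, -0.3237, 0.119]
tool_rot: [[-0.249, -0.004, 0.968], [-0.968, 0.005, -0.249], [-0.004, -1.0, -0.005]]
contact_force: [-0.3, -1.6, -7.4]
grip_width: 0.495
t 18.73 p [ 0.5028 -0.3237  0.119 ] psi -104.4 F [-0.29 -1.65 -7.41] w 0.495 down [-0.004  0.005 -1.   ]
tool delta [0.0004 0.1025 0.0018] turn y -0.001
```

View pics/w6.png

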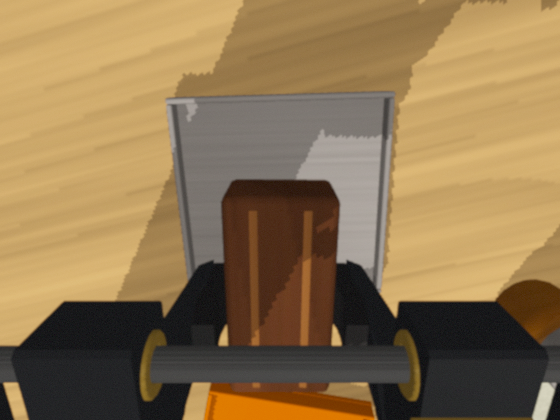

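The weight (centred at column 280) lines up with the tray (columns 167–394, centre 280). I'll lower it.

```bash

python3 -m pendant '[{"angular":[0,0,0],"travel":[0,0.025,0.001],"claw":-0.5},{"angular":[0,0,0],"travel":[0,0.025,0],"claw":-0.5},{"angular":[0,0,0],"travel":[0,0.022,0],"claw":-0.5},{"angular":[0,0,0],"travel":[0,0.014,0],"claw":-0.5},{"angular":[0,0,0],"travel":[0,0.006,0],"claw":-0.5}]'
python3 -m pendant '[{"angular":[0,0,0],"travel":[0,0.002,0],"claw":-0.5},{"angular":[0,0,0],"travel":[0,0.002,0],"claw":-0.5},{"angular":[0,0,0],"travel":[0,0.001,0],"claw":-0.5},{"angular":[0,0,0],"travel":[0,0,0],"claw":-0.5},{"angular":[0,0,0],"travel":[0,0,0],"claw":-0.5}]'

```

```text
time: 19.2
position: [0.5016, -0.3211, 0.0243]
tool_rot: [[-0.249, -0.008, 0.969], [-0.969, 0.008, -0.249], [-0.006, -1.0, -0.01]]
contact_force: [-0.6, 0.7, -8.3]
grip_width: 0.492
time: 19.62
position: [0.5065, -0.3247, 0.0256]
tool_rot: [[-0.248, 0.002, 0.969], [-0.969, 0.0, -0.248], [-0.001, -1.0, 0.002]]
contact_force: [0.8, -0.6, -8.5]
grip_width: 0.493
```

```bash

python3 -m pendant '[{"angular":[0,0,0],"travel":[0,0.002,0],"claw":-0.5},{"angular":[0,0,0],"travel":[0,0.002,0],"claw":-0.5},{"angular":[0,0,0],"travel":[0,0.002,0],"claw":-0.5},{"angular":[0,0,0],"travel":[0,0,0],"claw":-0.5},{"angular":[0,0,0],"travel":[0,0,0],"claw":-0.5}]'
python3 -m pendant '[{"angular":[0,0,0],"travel":[0,0.001,0],"claw":-0.5},{"angular":[0,0,0],"travel":[0,0.001,0],"claw":-0.5},{"angular":[0,0,0],"travel":[0,0,0],"claw":-0.5},{"angular":[0,0,0],"travel":[0,0,0],"claw":-0.5},{"angular":[0,0,0],"travel":[0,0,0],"claw":-0.5}]'

```

```text
time: 20.03
position: [0.5054, -0.324, 0.018]
tool_rot: [[-0.248, -0.0, 0.969], [-0.969, 0.002, -0.248], [-0.002, -1.0, -0.001]]
contact_force: [0.3, 0.1, -8.7]
grip_width: 0.495
time: 20.45
position: [0.5059, -0.3244, 0.0166]
tool_rot: [[-0.248, 0.001, 0.969], [-0.969, 0.001, -0.248], [-0.001, -1.0, 0.0]]
contact_force: [0.2, 0.3, -6.9]
grip_width: 0.494
```

```bash

python3 -m pendant '[{"angular":[0,0,0],"travel":[0,0.0007,0],"claw":-0.5},{"angular":[0,0,0],"travel":[0,0,0],"claw":-0.5},{"angular":[0,0,0],"travel":[0,0,0],"claw":-0.5},{"angular":[0,0,0],"travel":[0,0,0],"claw":-0.5},{"angular":[0,0,0],"travel":[0,0,0],"claw":-0.5}]'
python3 -m pendant '[{"angular":[0,0,0],"travel":[0,0,0],"claw":0.3},{"angular":[0,0,0],"travel":[0,0,0],"claw":0.3},{"angular":[0,0,0],"travel":[0,0,0],"claw":0.3},{"angular":[0,0,0],"travel":[0,0,0],"claw":0.3},{"angular":[0,0,0],"travel":[0,0,0],"claw":0.3}]'
python3 -m pendant '[{"angular":[0,0,0],"travel":[0,-0.015,0],"claw":0.3},{"angular":[0,0,0],"travel":[0,-0.03,0],"claw":0.3},{"angular":[0,0,0],"travel":[0,-0.03,0],"claw":0.3},{"angular":[0,0,0],"travel":[0,-0.03,0],"claw":0.3},{"angular":[0,0,0],"travel":[0,-0.03,0],"claw":0.3}]'
python3 -m pendant '[{"angular":[0,0,0],"travel":[0,-0.01,-0.02],"claw":0.3},{"angular":[0,0,0],"travel":[0,-0.01,-0.02],"claw":0.3},{"angular":[0,0,0],"travel":[0,0,0],"claw":0.3},{"angular":[0,0,0],"travel":[0,0,0],"claw":0.3},{"angular":[0,0,0],"travel":[0,0,0],"claw":0.3}]'
python3 - <<'E'
from h import *
for n in ["wrist","top","scene"]:
    im=robot.snapshot(n);cv2.imwrite(f"pics/{n}7.png",im[:,:,::-1])
a=cv2.imread("pics/top7.png")[150:260,70:180];b=cv2.imread("pics/wrist7.png")
c=cv2.imread("pics/scene7.png")
o=np.hstack([cv2.resize(x,(390,290)) for x in (b,c)]);o=np.vstack([o,np.hstack([cv2.resize(a,(290,290)),cv2.resize(cv2.imread("pics/top7.png"),(490,290))])])
cv2.imwrite("pics/f7.png",o)
E
```

```text
time: 20.87
position: [0.5061, -0.3245, 0.0165]
tool_rot: [[-0.248, 0.001, 0.969], [-0.969, 0.001, -0.248], [-0.001, -1.0, 0.001]]
contact_force: [-2.7, 1.5, 2.8]
grip_width: 0.497
time: 21.28
position: [0.5058, -0.3243, 0.0157]
tool_rot: [[-0.249, 0.001, 0.969], [-0.969, 0.001, -0.249], [-0.002, -1.0, 0.0]]
contact_force: [0.2, 0.3, 0.1]
grip_width: 0.652
time: 21.7
position: [0.5054, -0.3243, 0.1518]
tool_rot: [[-0.249, -0.0, 0.969], [-0.969, 0.002, -0.249], [-0.002, -1.0, -0.001]]
contact_force: [0.9, -0.6, -0.1]
grip_width: 0.652
time: 22.12
position: [0.4672, -0.3146, 0.1702]
tool_rot: [[-0.249, 0.001, 0.969], [-0.969, 0.002, -0.249], [-0.002, -1.0, 0.0]]
contact_force: [0.4, -0.8, 0.1]
grip_width: 0.65
```

View pics/f7.png

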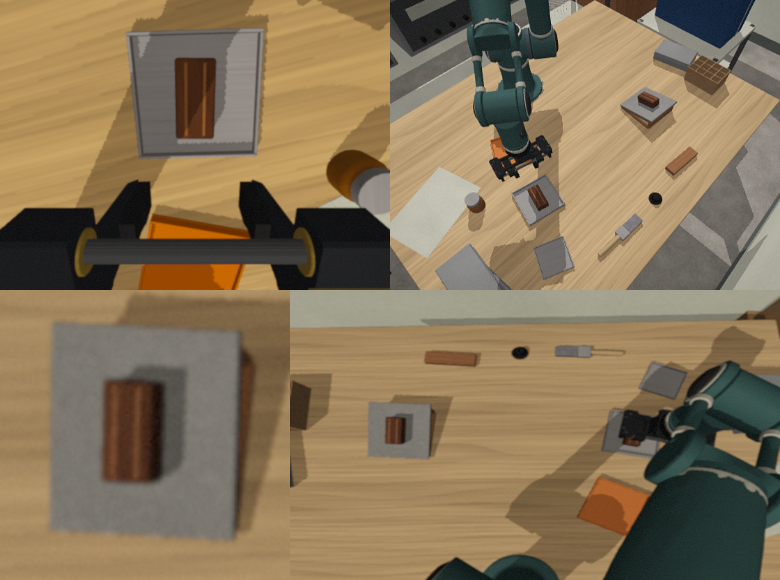

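The smooth weight lies flat and central in the tray (wrist view, centre (195,97)). The rough one is still at the desk centre, and the gripper is clear of both. Handing in.

```bash
python3 -c "
from workcell import robot
print(robot.job_done())"
```

```text
the job is handed in; nothing more can be done
None
```

I dragged both weights about 7 cm along the bench, put the rough one on the sloping desk and the smooth one in the steel tray, and handed the job in at about 22 s of the 67 s allowed. No verdict was reported.

- **Which is which:** the near weight dragged at about 2.7 N sideways, the far one at about 9 N, so I took the far one as rough. My grip was pressing both onto the bench by roughly 3–5 N. That makes the readings higher than a free push would give, and the near one is more than the 1 N expected for a smooth sole. The readings also varied by about 1 N, but the two were clearly apart.
- **Last checks:** the pictures show the rough weight flat on the desk near its centre, with no sliding since I let go. The smooth one lies flat and wholly inside the larger grey tray. The gripper was about 15 cm above the tray with no contact force.
- **Mishap on the way:** my first grip on the near weight closed while the arm was still settling and partly lifted it. I let go and gripped it again before dragging.

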